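# Move the lift-off lid to the bin that still has its catch

### The job

The wooden lid sits on the empty bin, whose front catch is missing, but it belongs on the matching bin that holds the lemon and has a steel spring catch in front. Raise the lid until it is upright, lift it straight up off its hinge rod, hang it upright on the lemon bin's hinge rod, lower it without letting it fall, and press its front edge down until the catch clicks over it. Leave the other things on the worktop where they are.

Things in the scene. Friction and masses are not known exactly. Their poses are not given: they have to be found in the camera images.
- old_bin: Fixed, empty white open-topped bin without catch, 100 (x) x 116 (y) x 70 mm high, walls 5 mm. Origin at the centre of its underside, which stands on feet 6 mm above the worktop; its front faces its own -x (roughly to the robot), z up. Two brackets behind it (+x) carry a hinge rod along y. Either bin may stand on the left.
- old_bin_rod (a point): Middle of the old bin's steel hinge rod, on its axis, 74 mm behind (+x) the bin's centre, 74 mm above the bin's underside; axes as old_bin. Rod 10 mm thick; inner faces of its brackets 47 mm either side. Behind its middle a 30 mm wide stop post: front 20 mm behind the axis, top 122 mm above the bin's underside. A lid leant back on it rests about 20 degrees past upright.
- new_bin: Fixed white bin of exactly the same shape, size, rod and stop post as old_bin, with the same origin and axes, but holding a loose lemon (well below the lid) and with the steel spring catch across its front.
- new_bin_rod (a point): Middle of the new bin's hinge rod, on its axis, 74 mm behind (+x) the bin's centre and 74 mm above the bin's underside; axes as new_bin.
- catch (a joint): Spring catch of new_bin: steel bail pivoted low on its front, two 14 mm wide fingers 46 mm either side of the middle. 0 rad = home; grows as the noses are pushed away from the bin, about 0.1 lets the lid pass; a spring returns it. A lowered lid rests on the noses with its front about 20 mm too high; 8 to 15 N down near its front edge snaps it under.
- catch_nose (a point): Midway between the two catch noses, at the tip of their undersides: 51 mm in front of new_bin's centre, 81 mm above the bin's underside at home. The noses slope up and forward from here to 97 mm above the bin's underside and reach 5 mm over the lid's front corners.
- wood_lid: Loose wooden lid, about 0.2 kg, 8 mm thick. Origin on its hinge line, mid-width, mid-thickness (on the rod's axis when hung). Closed, its axes match its bin's: z up, plate running to -x, 116 mm wide from x = -16 to -130 mm, then a front tongue 66 mm wide to -160 mm. A 7 mm deep ridge below at x = -113 mm sits inside the front wall. Raised upright, its -x axis points up.
- lid_lugs (a point): Same point and axes as wood_lid's origin: middle between two steel lugs at y = +-34 mm, 14 mm wide, 25 mm tall. Their forks, 13 mm slots flared to about 24 mm, open to the lid's +x and end 20 mm past it. The lid swings freely on the rod (falls either way by its weight) and comes off only along its own -x: straight up when upright. Side play 6 mm each way.
- lid_edge (a point): Middle of the end of the lid's tongue, mid-thickness, 160 mm from the hinge line; axes as wood_lid. Lid closed: 86 mm in front of the bin's centre, 74 mm above the bin's underside; the tongue then overhangs the bin's front wall by 36 mm, with 76 mm of free height below it, so fingers can reach under it from the front.

How it is judged:
By the outcome, as a careful person would: the job done as asked, in the order asked, and still so for the second after the job is handed in, with the robot touching nothing.
It also fails if it takes over 58 s, if anything falls off the work surface, if the arm or the gripper's body presses on something with over 40 N, if the wrist force passes 120 N, or if a joint passes its speed limit or range.

### The arm

A 7-joint arm with a two-finger parallel gripper is mounted at the origin on a cart in front of the work surface, level with it; the furniture and walls round the work are solid. World frame = base frame: x ahead of the robot, y to its left, z up, the work surface at z = 0. Lengths are in m, angles in rad, forces in N, time in s.
With the tool pointing down it reaches from about 0.425 to 0.875 m from the base axis. Payload 4.7 kg.
Tool frame: the origin (TCP) lies on the centre line of the jaws, within the pads' length; the fingertips stand ahead of it and the grasp point (between the pads) lies 2 mm behind it (nose_length is the z of the fingertips in the tool frame, in m); z points along the fingers, y is the line along which they close (so a half turn about z gives the same grasp; the last joint's range is limited). The gripper opens to 87 mm and grips with 3 to 60 N. Pads are 19 mm wide; open, the fingers measure 117 mm over their backs; the gripper's body (75 mm by 190 mm) begins 51 mm behind the grasp point.
Start: joints at [-1.287, 0.321, -0.07, 1.45, 0.023, 1.371, -0.057], TCP at [0.173, 0.626, 0.218] pointing down, gripper open.
Joint ranges: [-2.86, 2.86], [-0.3, 2.09], [-1.38, 1.24], [0.06, 2.45], [-1.56, 4.7], [0.09, 2.05], [-2.69, 2.69]. Speed limits (rad/s): [2.57, 2.57, 3.14, 3.14, 3.14, 3.14, 3.14].

### API

Orientations are given as a rotation vector (axis times angle).
In Python, from bench import * gives the robot as it stands.
- The arm moves only by the tool send_rows, never from a script. Its arguments are lists of equal length, an entry for each row: "xyz": the shift along the tool's x, y, z in mm, a list of three; "dr": the turn, a rotation vector about the tool's x, y, z in rad, a list of three. A call has exactly 10 rows; each row is the pose to reach, as a shift and turn from the pose commanded when the call began, along the tool's axes at that moment; what a row does not reach only later rows make up. A row lasts 1/12 s, in which the tool goes at most 41.7 mm and 7.16 degrees, less where a joint would pass 70% of its speed; a pose out of reach is approached as far as the arm can. A call with a gripper value outside its range is refused whole. "jaw" is the finger opening in mm, from 0 to 87, set as the call begins (left out, the last holds). The fingers move at their own pace and stop on an object; "grip_force" is the grip in N (left out, the last holds). Time passes only in rows, so rows that repeat a pose let the fingers close, or fill a call up. It gives the time, the measured TCP pose, the force, the opening and the grip force at its end, in the units of the state.
- get_state(): the state, without advancing time (a new reading comes with each control period).
- get_image(name): name is "scene" or "top" or "wrist"; returns the picture (400x640x3 uint8, red, green, blue); there is no depth.
- calibration(name): a dict with "vfov" (degrees; the focal length in pixels is half the picture's height over the tangent of half this angle, whatever the lens; pixels are square), "cx", "cy" (the principal point, pixels), "k1" (the pictures are not rectified: a ray, as slopes to the right and down, at radius r is drawn at 1 + k1 r^2 times it, then the intrinsics apply), "rvec" (rotation vector, rad) and "tvec" (3), from world to camera coordinates, as OpenCV has them; the wrist camera has in their place "hand_eye" (4x4, takes a point from camera to tool coordinates, whose origin is the TCP and whose axes are the flange's). Camera axes: x right, y down, z forward; pixel columns grow to the right and rows downward; lengths in m; the calibration is good to about 2 mm. A picture is of the moment at which its call begins: read the wrist's pose just before it. calibration takes no time and is no camera call.
- close_job(): hands the job in; it is judged then, once.
The state is a dict: "time": time; "joint_positions": joint angles; "qd": joint speeds; "joint_torque": joint torques, N m; "position": TCP position; "tool_rot": TCP orientation; "ft_force": force on the tool from outside, world axes, zero at the start; "torque": the same for the moment, N m; "grip_width": opening from 0.0 (shut) to 1.0 (fully open); "grip_force": force on a finger pad.
Only numpy, scipy, OpenCV 4.12 (cv2) and the standard library are available. Lean on these libraries where they do the work, as an engineer would, in place of code of your own. Each camera call takes 0.05 s, during which the arm holds its last target. There are 200 camera calls.

## Working session

There is one attempt and no reset: what is moved stays moved. The work goes in short steps, Python scripts to look and compute and a tool call to move; the robot and the scene stay as the last step left them, time stands still between calls to the robot, and variables do not carry over. Pictures are saved under pics/ and viewed, at most 10 in all, crops included, and the job is handed in when it is done.

Besides the shell and the picture viewer there is one more tool, called after "Request:" as name(argument=value, ...) on one line, values as JSON. send_rows: Moves the arm, as the interface text tells. Its arguments: {"type":"object","properties":{"xyz":{"type":"array"},"dr":{"type":"array"},"jaw":{"type":"number"},"grip_force":{"type":"number"}},"required":["xyz","dr"]}

```bash
mkdir -p pics; ls
python3 - <<'E'
from bench import *
import cv2
s=get_state(); print(s)
for n in("scene","top","wrist"):
    print(n,calibration(n))
    cv2.imwrite(f"pics/{n}0.png",get_image(n)[:,:,::-1])
E
```

```text
pics
{'time': 0.0, 'joint_positions': array([-1.286861  ,  0.32179775, -0.07004766,  1.45171664,  0.0226148 ,
        1.37076729, -0.05688583]), 'qd': array([-0.00027121,  0.00010638, -0.00103219, -0.00030409,  0.00221698,
        0.00060859,  0.00067271]), 'joint_torque': array([ 8.28935435e-05, -4.91290855e+01, -4.03806623e-01, -3.12519979e+01,
       -6.39367034e-02,  4.38642909e-02,  1.78449368e-04]), 'position': array([0.1731965 , 0.62590862, 0.21695672]), 'tool_rot': array([-4.22532893e-01, -3.11291476e+00,  2.98193571e-03]), 'ft_force': array([0.72366353, 0.19788349, 0.24716247]), 'torque': array([ 0.0200991 , -0.05367473,  0.00987393]), 'grip_force': 0.0, 'grip_width': 1.0036321684527194}
scene {'vfov': 49.27528840233718, 'cx': 320.7027448242168, 'cy': 195.77882694129104, 'k1': -0.03253584482697466, 'rvec': array([ 2.18396841, -1.28250624,  0.46866023]), 'tvec': array([-0.03754509,  0.54354839,  0.51502336])}
top {'vfov': 42.012764054652834, 'cx': 318.6236596233425, 'cy': 202.2751638578397, 'k1': -0.018463540518048303, 'rvec': array([ 2.15822702, -2.10698006,  0.20205628]), 'tvec': array([0.27730091, 0.59297089, 0.89813823])}
wrist {'vfov': 61.80067799431858, 'cx': 312.17962712666616, 'cy': 201.68583686957732, 'k1': -0.01955421073701299, 'hand_eye': array([[ 1.00277495e-03, -9.68890928e-01, -2.47486087e-01,
         6.74976214e-02],
       [ 9.99999480e-01,  1.01700549e-03,  7.03353945e-05,
        -2.09973062e-04],
       [ 1.83547385e-04, -2.47486029e-01,  9.68891445e-01,
        -1.65257050e-01],
       [ 0.00000000e+00,  0.00000000e+00,  0.00000000e+00,
         1.00000000e+00]])}
```

View pics/top0.png

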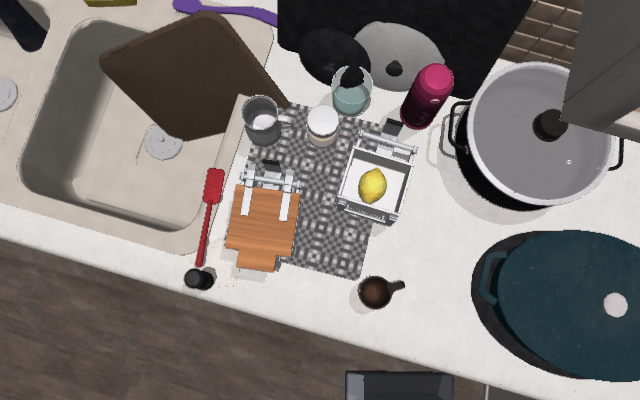

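View pics/scene0.png

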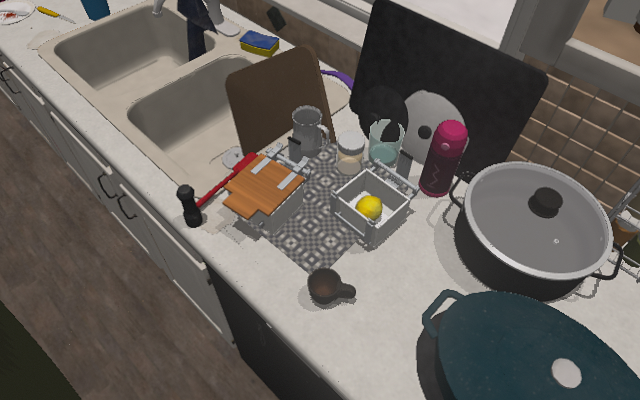

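The top view shows the lid on the left (old) bin, with its tongue near (258,262), and the lemon bin on the right, around (377,185). I'll zoom in to get exact pixels.

```bash
cat > h.py <<'E'
import numpy as np,cv2
from bench import *
from scipy.spatial.transform import Rotation as R
def cam(n,st=None):
    c=calibration(n); f=200/np.tan(np.radians(c["vfov"]/2))
    if "rvec" in c: Rm=R.from_rotvec(c["rvec"]).as_matrix(); t=np.array(c["tvec"])
    else:
        T=np.eye(4);T[:3,:3]=R.from_rotvec(st["tool_rot"]).as_matrix();T[:3,3]=st["position"]
        W=np.linalg.inv(T@c["hand_eye"]);Rm=W[:3,:3];t=W[:3,3]
    return f,c["cx"],c["cy"],c["k1"],Rm,t
def proj(C,P):
    f,cx,cy,k,Rm,t=C; p=np.atleast_2d(P)@Rm.T+t; s=p[:,:2]/p[:,2:]
    s=s*(1+k*(s**2).sum(1,keepdims=True)); return s*f+[cx,cy]
def ray(C,uv):
    f,cx,cy,k,Rm,t=C; d=(np.atleast_2d(uv)-[cx,cy])/f; s=d.copy()
    for _ in range(10): s=d/(1+k*(s**2).sum(1,keepdims=True))
    return -Rm.T@t, np.c_[s,np.ones(len(s))]@Rm
def at_z(C,uv,z):
    o,d=ray(C,uv); z=np.broadcast_to(z,len(d)); return o+d*((z-o[2])/d[:,2])[:,None]
E
python3 - <<'E'
from h import *
a=cv2.imread("pics/top0.png")[120:280,220:420]; cv2.imwrite("pics/topc.png",cv2.resize(a,None,fx=3.75,fy=3.75,interpolation=cv2.INTER_CUBIC))
C=cam("top"); print(at_z(C,[[258,262],[270,165],[377,185],[380,140]],0.08).round(3));
E
```

```text
[[0.473 0.394 0.08 ]
 [0.646 0.38  0.08 ]
 [0.615 0.189 0.08 ]
 [0.698 0.183 0.08 ]]
```

View pics/topc.png

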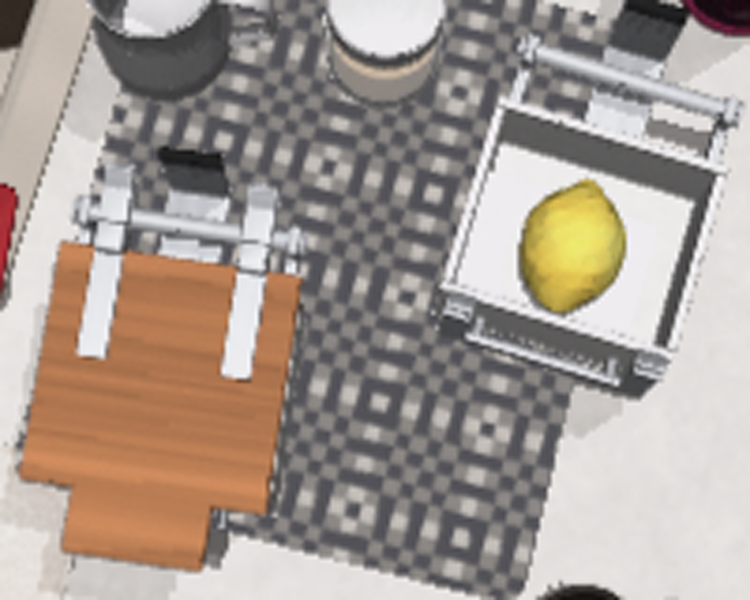

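The crop shows the lid's rear corners at (62,242) and (302,277), its front corners at (22,472) and (267,514), and the tongue end at (63,550) to (200,570). The new bin's rod ends are at (528,47) and (735,110), and its rim corners at (500,100), (722,168), (665,355) and (447,290). Next I'll fit the poses.

```bash
cat >> h.py <<'E'
from scipy.optimize import least_squares
def fit(C,loc,uv,x0):
    "2D pose (x,y,yaw) of local points (3D, world heights in z) to pixels"
    loc=np.array(loc,float);uv=np.array(uv,float)
    def W(p): c,s=np.cos(p[2]),np.sin(p[2]); return np.c_[p[0]+c*loc[:,0]-s*loc[:,1],p[1]+s*loc[:,0]+c*loc[:,1],loc[:,2]]
    r=least_squares(lambda p:(proj(C,W(p))-uv).ravel(),x0,loss="soft_l1")
    return r.x,(proj(C,W(r.x))-uv).round(1)
E
python3 - <<'E'
from h import *
C=cam("top"); f=lambda a:np.array(a)/3.75+[220-.36,120-.36]
z=.084
p,e=fit(C,[[-.016,.058,z],[-.016,-.058,z],[-.13,-.058,z],[-.13,.058,z],[-.16,.033,z],[-.16,-.033,z]],f([[62,242],[302,277],[267,514],[22,472],[63,550],[200,570]]),[.65,.38,0])
print("lid hinge",p.round(4),e.tolist(), "bin",(p[:2]-.074*np.array([np.cos(p[2]),np.sin(p[2])])).round(4))
z=.076
q,e=fit(C,[[.05,.058,z],[.05,-.058,z],[-.05,-.058,z],[-.05,.058,z]],f([[500,100],[722,168],[665,355],[447,290]]),[.61,.19,0])
print("newbin",q.round(4),e.tolist(),"rod",(q[:2]+.074*np.array([np.cos(q[2]),np.sin(q[2])])).round(4), "rod ends",at_z(C,f([[528,47],[735,110],[83,213],[297,243]]),.08).round(4))
# overlay in scene: predicted points
S=cam("scene"); I=cv2.imread("pics/scene0.png")
def put(p,loc,col):
    c,s=np.cos(p[2]),np.sin(p[2]);loc=np.array(loc)
    W=np.c_[p[0]+c*loc[:,0]-s*loc[:,1],p[1]+s*loc[:,0]+c*loc[:,1],loc[:,2]]
    cv2.polylines(J,[((proj(S,W)-[200,120])*4+1.5).round().astype(int)],True,col,1)
J=cv2.resize(I[120:265,200:400+20],None,fx=4,fy=4,interpolation=cv2.INTER_CUBIC)[:580,:800]
put(p,[[-.016,.058,.084],[-.016,-.058,.084],[-.13,-.058,.084],[-.13,-.033,.084],[-.16,-.033,.084],[-.16,.033,.084],[-.13,.033,.084],[-.13,.058,.084]],(255,0,0))
put(q,[[.05,.058,z],[.05,-.058,z],[-.05,-.058,z],[-.05,.058,z]],(255,0,0))
put(q,[[.074,.047,.08],[.074,-.047,.08]],(0,0,255)); put(p,[[0,.047,.08],[0,-.047,.08]],(0,0,255))
cv2.imwrite("pics/ov.png",J)
E
```

```text
lid hinge [ 0.6196  0.3788 -0.1248] [[-0.0, -1.0], [0.8, -0.7], [0.0, 0.1], [-0.9, 1.3], [-0.6, -0.0], [0.8, 0.4]] bin [0.5462 0.388 ]
newbin [ 0.6239  0.1917 -0.2811] [[-0.9, -1.0], [1.4, -0.3], [1.5, 2.1], [-3.0, 0.0]] rod [0.695  0.1712] rod ends [[0.712  0.2189 0.08  ]
 [0.6831 0.1188 0.08  ]
 [0.6242 0.4295 0.08  ]
 [0.6123 0.3276 0.08  ]]
```

View pics/ov.png

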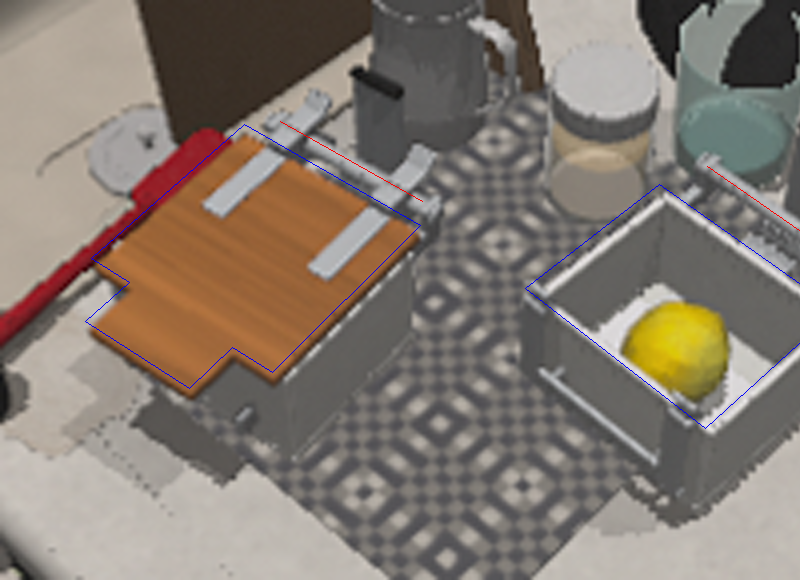

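The overlay agrees to within about 2 px (2–3 mm). My plan is to grip the tongue by its sides (66 mm) with the tool pointing down, so the lid can pivot in the pads. First I'll move to hover above it.

```bash
cat >> h.py <<'E'
def tool(yaw,pitch=0):
    "tool y along lid y, pointing down; pitch>0 leans the fingers to point forward (+x)"
    x=np.array([-np.cos(yaw),-np.sin(yaw),0]);y=np.array([-np.sin(yaw),np.cos(yaw),0]);z=np.cross(x,y)
    return R.from_matrix(np.c_[x,y,z])*R.from_rotvec([0,-pitch,0])
def go(pos,yaw,pitch=0,st=None):
    s=st or get_state();r0=R.from_rotvec(s["tool_rot"]);r1=tool(yaw,pitch)
    return (r0.inv().apply(np.array(pos)-s["position"])*1000).round(1),(r0.inv()*r1).as_rotvec().round(3)
E
python3 - <<'E'
import bench; from h import *
print([n for n in dir(bench) if n[0]!='_'], getattr(bench,"nose_length",None))
print(go([.473,.397,.19],-.12), tool(0,.3).apply([0,0,1]))
E
```

```text
['MotionError', 'calibration', 'close_job', 'get_image', 'get_state', 'nose_length'] 0.017
(array([-350.1, -140.8,   27.5]), array([-0.001, -0.   , -0.15 ])) [ 0.29552021  0.         -0.95533649]
```

Request:
send_rows(xyz=[[-35, -14, 3], [-70, -28, 6], [-105, -42, 8], [-140, -56, 11], [-175, -70, 14], [-210, -84, 17], [-245, -98, 19], [-280, -113, 22], [-315, -127, 25], [-350, -141, 27]], dr=[[0, 0, -0.015], [0, 0, -0.03], [0, 0, -0.045], [0, 0, -0.06], [0, 0, -0.075], [0, 0, -0.09], [0, 0, -0.105], [0, 0, -0.12], [0, 0, -0.135], [0, 0, -0.15]], jaw=87)

```text
time: 0.98
position: [0.474, 0.3957, 0.1906]
tool_rot: [-0.187, -3.136, 0.001]
ft_force: [1.7, 1.1, -0.1]
grip_width: 1.001
grip_force: 0.0
```

Run:
```python
from h import *
s=get_state(); I=get_image("wrist"); print(s["position"],R.from_rotvec(s["tool_rot"]).as_matrix().round(3).tolist(),np.abs(s["qd"]).max())
import pickle; pickle.dump(s,open("s1.pkl","wb"))
cv2.imwrite("pics/w1raw.png",I[:,:,::-1]); cv2.imwrite("pics/w1.png",cv2.resize(I[:,:,::-1],(800,500),interpolation=cv2.INTER_CUBIC))
```

```text
[0.47402838 0.39571259 0.19057437] [[-0.993, 0.119, -0.0], [0.119, 0.993, -0.0], [0.0, -0.0, -1.0]] 0.9624424991994293
```

View pics/w1.png

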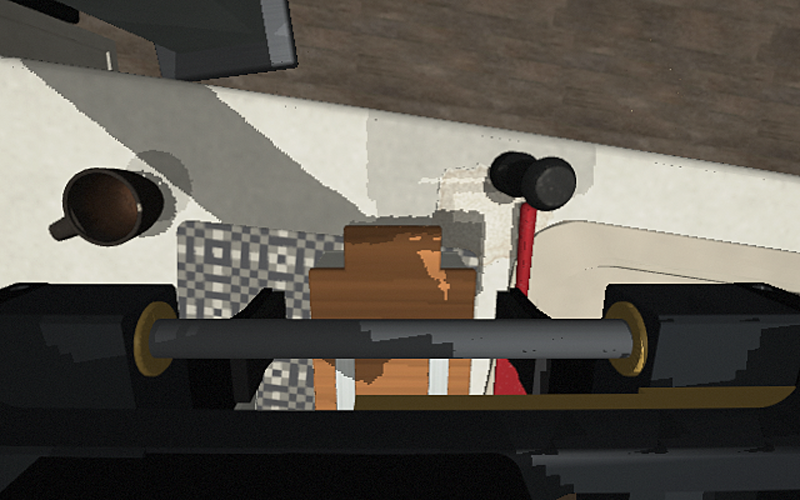

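The wrist view shows the tongue end corners at (345,226) and (441,226), the tongue roots at (345,268) and (441,268), and the plate front corners at (310,269) and (475,267). The gripper hides the rest. I'll fit all the views together.

Run:
```python
from h import *
import pickle
s=pickle.load(open("s1.pkl","rb"));W=cam("wrist",s)
uv=np.array([[345,226.],[441,226],[310,269],[475,267]])/1.25
P=at_z(W,uv,.084);print(P.round(4))
# top-left in image = robot's right (-y)
p,e=fit(W,[[-.16,-.033,.084],[-.16,.033,.084],[-.13,-.058,.084],[-.13,.058,.084]],uv,[.62,.38,-.12]);print("wrist fit",p.round(4),e.tolist())
S=cam("scene")
f=lambda a:(np.array(a)-1.5)/4+[200,120]
# scene crop: lid corners
uv=f([[250,135],[420,222],[275,381],[92,262],[190,394],[90,330]])
p,e=fit(S,[[-.016,.058,.084],[-.016,-.058,.084],[-.13,-.058,.084],[-.13,.058,.084],[-.16,-.033,.084],[-.16,.033,.084]],uv,[.62,.38,-.12]);print("scene",p.round(4),e.tolist())
uv=f([[662,190],[706,425],[530,288]])
p,e=fit(S,[[.05,.058,.076],[-.05,-.058,.076],[-.05,.058,.076]],uv,[.62,.19,-.28]);print("scene new",p.round(4),e.tolist())
s=get_state();print(s["position"],np.abs(s["qd"]).max())
```

```text
[[0.4546 0.3677 0.084 ]
 [0.4621 0.4307 0.084 ]
 [0.4812 0.3398 0.084 ]
 [0.493  0.4512 0.084 ]]
wrist fit [ 0.6169  0.3816 -0.1093] [[-1.7, -0.2], [1.3, -0.9], [-1.8, 0.4], [2.8, 0.9]]
scene [ 0.6169  0.3757 -0.1242] [[-1.0, -1.3], [0.8, 2.1], [-0.0, -0.5], [0.3, 0.6], [0.3, 0.3], [-0.7, -0.6]]
scene new [ 0.6244  0.1904 -0.2869] [[0.2, -1.6], [0.2, 0.8], [-0.5, 0.0]]
[0.48225114 0.38743297 0.19020261] 0.17847456861229585
```

```bash
cat >> h.py <<'E'
OH=np.array([.618,.3785,.080]);OY=-.118
def arc(H,yaw,a,r=.148,off=.006):
    "TCP for lid angle a (0 closed, pi/2 upright), tool down"
    d=-r*np.cos(a); return H+np.array([d*np.cos(yaw),d*np.sin(yaw),r*np.sin(a)+off])
E
python3 - <<'E'
from h import *
print(arc(OH,OY,0)); print(go(arc(OH,OY,0),OY)); print(get_state()["time"])
E
```

```text
[0.47102918 0.3959235  0.086     ]
(array([ 12.8,   7.5, 104.1]), array([-0.005,  0.006, -0.011]))
1.0333
```

```bash
cat >> h.py <<'E'
import json
def load(): return json.load(open("cmd.json"))
def did(xyz,dr):
    c=load();r=R.from_rotvec(c["tool_rot"]);c["position"]=(np.array(c["position"])+r.apply(np.array(xyz)/1000)).tolist()
    c["tool_rot"]=(r*R.from_rotvec(dr)).as_rotvec().tolist();json.dump(c,open("cmd.json","w"))
def plan(targets,yaw,pitch=0):
    c=load()
    for t in targets: print(*go(t,yaw,pitch,c))
E
python3 - <<'E'
from h import *
json.dump(dict(position=[.1732,.6259,.2170],tool_rot=[-.4225,-3.1129,.0030]),open("cmd.json","w"))
did([-350,-141,27],[0,0,-.15]); print(load()); plan([arc(OH,OY,0)],OY)
E
```

```text
{'position': [0.47294508588513595, 0.3966612592977522, 0.19030761814749403], 'tool_rot': [-0.1880550491663996, -3.1356644637439492, 0.0029737719906094942]}
[  1.8  -0.8 104.3] [-0.002 -0.    -0.002]
```

Request:
send_rows(xyz=[[2, -1, 3], [2, -1, 10], [2, -1, 20], [2, -1, 36], [2, -1, 54], [2, -1, 72], [2, -1, 87], [2, -1, 97], [2, -1, 103], [2, -1, 104]], dr=[[0, 0, 0], [0, 0, 0], [0, 0, 0], [0, 0, 0], [0, 0, 0], [0, 0, 0], [0, 0, 0], [0, 0, 0], [0, 0, 0], [0, 0, 0]])

```text
time: 1.87
position: [0.4694, 0.3968, 0.0854]
tool_rot: [-0.185, -3.134, 0.002]
ft_force: [-0.6, -0.4, 0.4]
grip_width: 0.997
grip_force: 0.0
```

Request:
send_rows(xyz=[[0, 0, 0], [0, 0, 0], [0, 0, 0], [0, 0, 0], [0, 0, 0], [0, 0, 0], [0, 0, 0], [0, 0, 0], [0, 0, 0], [0, 0, 0]], dr=[[0, 0, 0], [0, 0, 0], [0, 0, 0], [0, 0, 0], [0, 0, 0], [0, 0, 0], [0, 0, 0], [0, 0, 0], [0, 0, 0], [0, 0, 0]], jaw=40, grip_force=15)

```text
time: 2.7
position: [0.4709, 0.3965, 0.0871]
tool_rot: [0.188, 3.136, 0.0]
ft_force: [-1.0, 0.3, 0.4]
grip_width: 0.466
grip_force: 0.0
```

Run:
```python
from h import *
did([2,-1,104],[0,0,0]); c=load(); s=get_state(); print(s["time"],s["position"],c["position"],s["ft_force"],s["torque"],s["grip_width"]*87,s["grip_force"])
I=get_image("top");cv2.imwrite("pics/t2.png",I[:,:,::-1])
for k,a in enumerate(np.radians(np.linspace(4.5,90,20))): plan([arc(OH,OY,a)],OY)
```

```text
2.7 [0.47093495 0.396543   0.08707035] [0.470797727954359, 0.3957127298333154, 0.08631007420643637] [-0.96742683  0.34293024  0.38105003] [0.01633106 0.00174825 0.00878179] 40.572847201988466 0.0
[ -0.7   0.2 -11.3] [-0.002 -0.    -0.002]
[ -2.    0.2 -22.8] [-0.002 -0.    -0.002]
[ -4.3   0.2 -34.2] [-0.002 -0.    -0.002]
[ -7.4   0.2 -45.4] [-0.002 -0.    -0.002]
[-11.5   0.1 -56.3] [-0.002 -0.    -0.002]
[-16.3   0.1 -66.9] [-0.002 -0.    -0.002]
[-22.    0.1 -77. ] [-0.002 -0.    -0.002]
[-28.5   0.1 -86.7] [-0.002 -0.    -0.002]
[-35.6   0.1 -95.8] [-0.002 -0.    -0.002]
[-4.350e+01  1.000e-01 -1.043e+02] [-0.002 -0.    -0.002]
[-5.210e+01  1.000e-01 -1.122e+02] [-0.002 -0.    -0.002]
[-6.120e+01  1.000e-01 -1.194e+02] [-0.002 -0.    -0.002]
[-7.090e+01  1.000e-01 -1.259e+02] [-0.002 -0.    -0.002]
[-8.100e+01  1.000e-01 -1.316e+02] [-0.002 -0.    -0.002]
[-9.150e+01  1.000e-01 -1.364e+02] [-0.002 -0.    -0.002]
[-102.4    0.2 -140.5] [-0.002 -0.    -0.002]
[-113.6    0.2 -143.6] [-0.002 -0.    -0.002]
[-125.     0.2 -145.9] [-0.002 -0.    -0.002]
[-136.6    0.2 -147.3] [-0.002 -0.    -0.002]
[-148.2    0.2 -147.7] [-0.002 -0.    -0.002]
```

The jaws closed to 40 mm without meeting the tongue, so I'll look.

Run:
```python
from h import *
I=get_image("wrist")[:,:,::-1]; t=cv2.imread("pics/t2.png")[170:290,200:400]; sc=get_image("scene")[120:270,180:380,::-1]
a=cv2.resize(I,(400,250));b=cv2.resize(t,(400,240),interpolation=cv2.INTER_CUBIC);c=cv2.resize(sc,(400,300),interpolation=cv2.INTER_CUBIC)
cv2.imwrite("pics/m2.png",np.hstack([np.vstack([a,b]),np.vstack([c,np.zeros((190,400,3),np.uint8)])]))
```

```text
(no output)
```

View pics/m2.png

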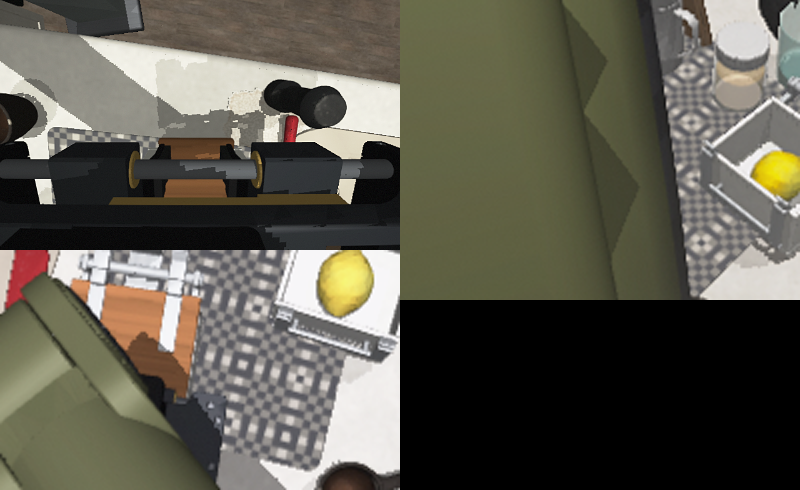

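Run:
```python
from h import *
s=get_state(); print(s["time"],s["position"],s["grip_width"],s["grip_force"],s["ft_force"])
W=cam("wrist",s); I=get_image("wrist")[:,:,::-1].copy()
print(at_z(W,np.array([[160,138.],[233,138],[238,152]])*1.6,.084).round(4))
r=R.from_rotvec(s["tool_rot"])
for y in(-43.5,-20,20,43.5):
  for x in(-9.5,9.5):
    for z in(17,-2,-40):
      u=proj(W,s["position"]+r.apply(np.array([x,y,z])/1000))[0]; cv2.circle(I,tuple(u.round().astype(int)),2,{17:(0,0,255),-2:(0,255,0),-40:(255,0,0)}[z],-1)
cv2.imwrite("pics/w3.png",cv2.resize(I[170:370,130:470],None,fx=2.3,fy=2.3,interpolation=cv2.INTER_CUBIC))
```

```text
2.85 [0.47097817 0.39658514 0.0870822 ] 0.45920390887327556 0.0 [-0.55928508 -0.40075628  0.44487312]
[[0.4534 0.3687 0.084 ]
 [0.4607 0.4299 0.084 ]
 [0.4738 0.4333 0.084 ]]
```

View pics/w3.png

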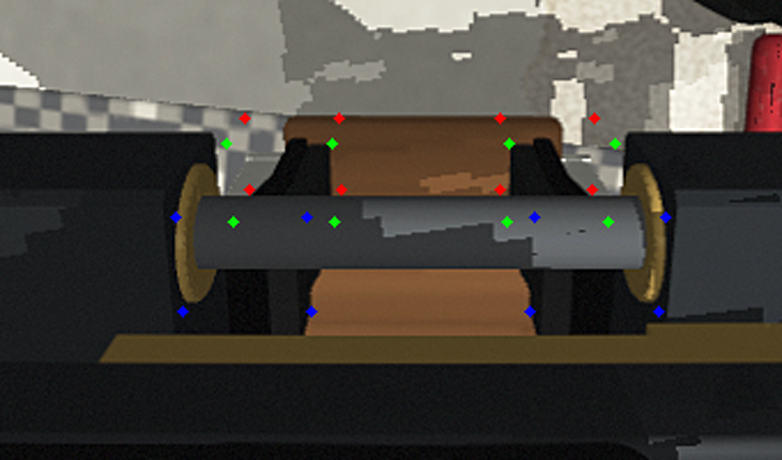

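The fingertips look like they ended about 20 mm higher than assumed, closing just above the tongue. I'll reopen, go lower and close again.

Request:
send_rows(xyz=[[0, 0, -3], [0, 0, -5], [0, 0, -5], [0, 0, -5], [0, 0, -5], [0, 0, 0], [0, 0, 6], [0, 0, 12], [0, 0, 17], [0, 0, 18]], dr=[[0, 0, 0], [0, 0, 0], [0, 0, 0], [0, 0, 0], [0, 0, 0], [0, 0, 0], [0, 0, 0], [0, 0, 0], [0, 0, 0], [0, 0, 0]], jaw=87)

```text
time: 3.73
position: [0.4701, 0.3958, 0.0673]
tool_rot: [-0.188, -3.134, 0.003]
ft_force: [0.4, 0.4, 0.1]
grip_width: 0.99
grip_force: 0.0
```

Request:
send_rows(xyz=[[0, 0, 0], [0, 0, 0], [0, 0, 0], [0, 0, 0], [0, 0, 0], [0, 0, 0], [0, 0, 0], [0, 0, 0], [0, 0, 0], [0, 0, 0]], dr=[[0, 0, 0], [0, 0, 0], [0, 0, 0], [0, 0, 0], [0, 0, 0], [0, 0, 0], [0, 0, 0], [0, 0, 0], [0, 0, 0], [0, 0, 0]], jaw=55, grip_force=15)

```text
time: 4.57
position: [0.4711, 0.3968, 0.0695]
tool_rot: [0.188, 3.135, 0.001]
ft_force: [0.0, 0.8, 2.0]
grip_width: 0.754
grip_force: 15.0
```

The tongue is gripped (65.6 mm). Now I'll swing it up along the arc.

Request:
send_rows(xyz=[[0, 0, -4], [-0.6, 0, -13], [-2.2, 0, -25.7], [-5.7, 0, -40.8], [-10.8, 0, -55.4], [-17.3, 0, -69.5], [-25.3, 0, -82.8], [-33, 0, -93.1], [-39.8, 0, -100.9], [-43.3, 0, -104.7]], dr=[[0, 0, 0], [0, 0, 0], [0, 0, 0], [0, 0, 0], [0, 0, 0], [0, 0, 0], [0, 0, 0], [0, 0, 0], [0, 0, 0], [0, 0, 0]])

```text
time: 5.4
position: [0.5155, 0.3912, 0.1758]
tool_rot: [0.19, 3.134, 0.002]
ft_force: [0.3, -0.1, -1.3]
grip_width: 0.755
grip_force: 15.0
```

Run:
```python
from h import *
did([0,0,18],[0,0,0]);did([-43.3,0,-104.7],[0,0,0]); c=load(); s=get_state(); print(s["time"],s["position"],c["position"],s["ft_force"],s["torque"],s["grip_width"]*87,s["grip_force"])
I=get_image("top")[110:270,210:410,::-1];J=get_image("scene")[90:250,190:390,::-1]
cv2.imwrite("pics/m3.png",cv2.resize(np.hstack([I,J]),(800,320),interpolation=cv2.INTER_CUBIC))
```

```text
5.4 [0.51545588 0.39122643 0.17582421] [0.5138225254185417, 0.3907000170081411, 0.17300217023195869] [ 0.26481627 -0.10192486 -1.25830033] [0.11061242 0.1370446  0.01808966] 65.66582162991484 14.99975323677063
```

View pics/m3.png

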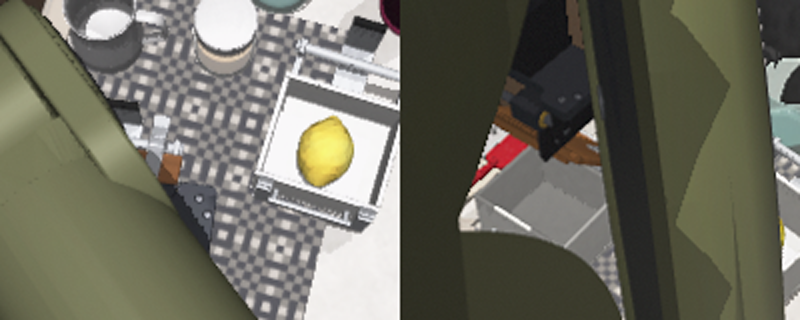

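The old bin is open beneath and the lid is rising at about 45°, with low forces. I'll continue to upright.

Request:
send_rows(xyz=[[-3.7, 0, -3.5], [-11.5, 0, -10.4], [-21.9, 0, -18], [-35.2, 0, -26], [-49.2, 0, -32.6], [-63.9, 0, -37.6], [-79, 0, -41.1], [-91.8, 0, -42.8], [-100.8, 0, -43.3], [-104.7, 0, -43.3]], dr=[[0, 0, 0], [0, 0, 0], [0, 0, 0], [0, 0, 0], [0, 0, 0], [0, 0, 0], [0, 0, 0], [0, 0, 0], [0, 0, 0], [0, 0, 0]])

```text
time: 6.33
position: [0.6198, 0.3788, 0.2186]
tool_rot: [0.189, 3.133, 0.002]
ft_force: [-1.5, 0.4, 6.4]
grip_width: 0.753
grip_force: 15.0
```

Request:
send_rows(xyz=[[0, 0, 0], [0, 0, 0], [0, 0, 0], [0, 0, -2], [0, 0, -5], [0, 0, -9], [0, 0, -12], [0, 0, -14], [0, 0, -15], [0, 0, -15]], dr=[[0, 0, 0], [0, 0, 0], [0, 0, 0], [0, 0, 0], [0, 0, 0], [0, 0, 0], [0, 0, 0], [0, 0, 0], [0, 0, 0], [0, 0, 0]], grip_force=30)

```text
time: 7.17
position: [0.618, 0.3789, 0.2324]
tool_rot: [0.188, 3.136, 0.0]
ft_force: [0.4, -0.2, -2.2]
grip_width: 0.751
grip_force: 30.0
```

Run:
```python
from h import *
did([-104.7,0,-43.3],[0,0,0]);did([0,0,-15],[0,0,0]); c=load(); s=get_state(); print(s["time"],s["position"],c["position"],s["ft_force"],s["torque"],s["grip_width"]*87,s["grip_force"])
for n in("top","scene","wrist"): cv2.imwrite(f"pics/u_{n}.png",get_image(n)[:,:,::-1])
```

```text
7.1667 [0.61796287 0.37893686 0.23236231] [0.6177957043077298, 0.37829583296361713, 0.2312833360564897] [ 0.36160687 -0.22141999 -2.17052127] [ 0.0475224  -0.01253523  0.00361433] 65.33401795783 29.999316036701202
```

The lid weight (2.2 N) is carried in the grip, and the fork is sliding off cleanly. I'll lift it clear.

Request:
send_rows(xyz=[[0, 0, -2], [0, 0, -8], [0, 0, -18], [0, 0, -31], [0, 0, -46], [0, 0, -61], [0, 0, -75], [0, 0, -86], [0, 0, -93], [0, 0, -95]], dr=[[0, 0, 0], [0, 0, 0], [0, 0, 0], [0, 0, 0], [0, 0, 0], [0, 0, 0], [0, 0, 0], [0, 0, 0], [0, 0, 0], [0, 0, 0]])

```text
time: 8.15
position: [0.6184, 0.3791, 0.3296]
tool_rot: [0.188, 3.133, 0.003]
ft_force: [-1.2, 0.4, -1.5]
grip_width: 0.748
grip_force: 30.0
```

Run:
```python
from h import *
did([0,0,-95],[0,0,0]); s=get_state(); print(s["position"],s["ft_force"])
N=np.array([.6965,.1695]); z=load()["position"][2]
plan([[.64,.28,z],[.665,.19,z],[N[0],N[1],z],[N[0],N[1],.2313]],-.284)
a=cv2.imread("pics/u_scene.png")[40:240,180:420];cv2.imwrite("pics/v.png",np.hstack([cv2.resize(a,(480,400)),cv2.resize(get_image("scene")[:240,150:342,::-1],(320,400))]))
```

```text
[0.61840731 0.37912859 0.32961203] [-1.15709717  0.38120099 -1.48623518]
[-33.8 -95.1   0.2] [-0.002 -0.     0.164]
[ -69.4 -181.5    0.3] [-0.002 -0.     0.164]
[-103.1 -198.1    0.4] [-0.002 -0.     0.164]
[-103.1 -197.9   95.3] [-0.002 -0.     0.164]
```

View pics/v.png

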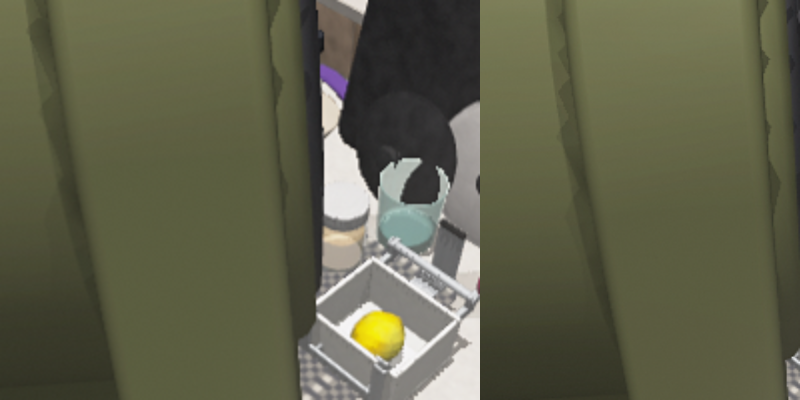

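The view shows the new bin's rod ends at about (393,243) and (475,298) in the crop, which I'll use as a cross-check. The path is clear above the jar, so I'll move over.

Request:
send_rows(xyz=[[-2, -6, 0], [-8, -24, 0], [-17, -50, 0], [-28, -80, 0], [-40, -112, 0], [-53, -143, 0], [-68, -170, 0], [-83, -187, 0], [-96, -196, 0], [-103, -198, 0]], dr=[[0, 0, 0.005], [0, 0, 0.02], [0, 0, 0.04], [0, 0, 0.065], [0, 0, 0.09], [0, 0, 0.115], [0, 0, 0.14], [0, 0, 0.155], [0, 0, 0.162], [0, 0, 0.164]])

```text
time: 9.03
position: [0.6976, 0.1631, 0.3264]
tool_rot: [0.457, 3.108, -0.006]
ft_force: [-1.1, -1.2, -1.7]
grip_width: 0.754
grip_force: 30.0
```

Run:
```python
from h import *
did([-103,-198,0],[0,0,.164]); s=get_state(); c=load(); print(s["time"],s["position"],c["position"],R.from_rotvec(s["tool_rot"]).as_matrix()[:,1],s["ft_force"],s["torque"])
S=cam("scene");T=cam("top")
print("scene rod ends",at_z(S,[[376.3,161.3],[417.3,188.8]],.08).round(4))
f=lambda a:np.array(a)/3.75+[220-.36,120-.36]
print(at_z(T,f([[528,47],[735,110]]),.08).round(4))
I=cv2.imread("pics/u_scene.png")
cv2.imwrite("pics/w4.png",np.hstack([cv2.resize(get_image("wrist")[:,:,::-1],(440,275)),cv2.resize(get_image("top")[60:260,200:450,::-1],(344,275))]))
cv2.imwrite("pics/s4.png",get_image("scene")[:,:,::-1])
```

```text
9.0333 [0.69761416 0.16314992 0.32640483] [0.6964318547821665, 0.16958310808719, 0.3266424169728795] [ 0.28783643  0.95767334 -0.00345765] [-1.13088738 -1.18268183 -1.72261455] [-0.02944419  0.01510711 -0.00901712]
scene rod ends [[0.7075 0.216  0.08  ]
 [0.6801 0.1148 0.08  ]]
[[0.712  0.2189 0.08  ]
 [0.6831 0.1188 0.08  ]]
```

View pics/w4.png

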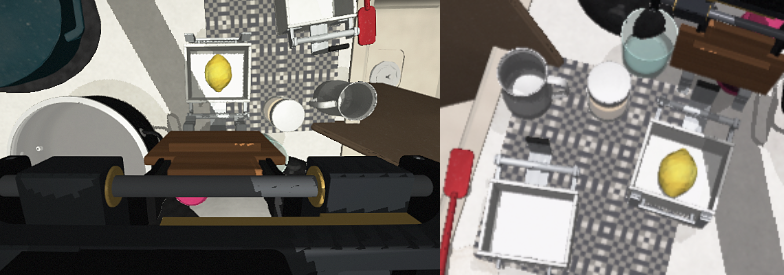

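Request:
send_rows(xyz=[[0, -1, 2], [0, -1.5, 8], [0, -1.5, 17], [0, -1.5, 29], [0, -1.5, 43], [0, -1.5, 57], [0, -1.5, 68], [0, -1.5, 76], [0, -1.5, 80], [0, -1.5, 81]], dr=[[0, 0, 0], [0, 0, 0], [0, 0, 0], [0, 0, 0], [0, 0, 0], [0, 0, 0], [0, 0, 0], [0, 0, 0], [0, 0, 0], [0, 0, 0]])

```text
time: 10.02
position: [0.6955, 0.1686, 0.2448]
tool_rot: [-0.444, -3.109, 0.001]
ft_force: [-0.2, -0.6, -1.7]
grip_width: 0.751
grip_force: 30.0
```

Run:
```python
from h import *
did([0,-1.5,81],[0,0,0]); s=get_state(); c=load(); print(s["time"],s["position"],c["position"],s["ft_force"],s["torque"])
a=get_image("top")[100:180,350:450,::-1]; b=get_image("scene")[100:220,330:450,::-1]
cv2.imwrite("pics/w5.png",np.hstack([cv2.resize(a,(400,320),interpolation=cv2.INTER_CUBIC),cv2.resize(b,(320,320),interpolation=cv2.INTER_CUBIC)]))
```

```text
10.0167 [0.69553926 0.16864906 0.24484583] [0.6959789933869398, 0.16799144847212716, 0.2456454322374803] [-0.2472205  -0.56408407 -1.71463964] [-0.05996607  0.00653475  0.01525323]
```

View pics/w5.png

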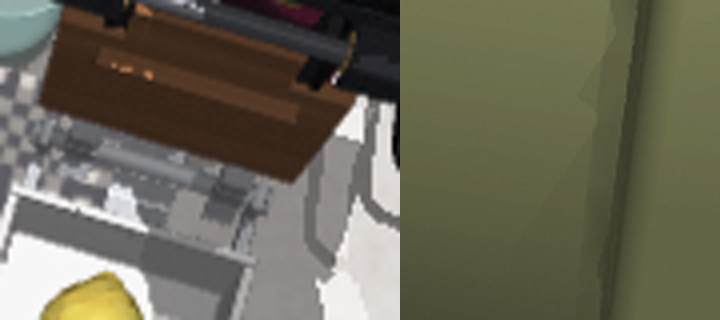

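That crop shows the lid upright above the rod, with plate bottom corners at (40,105) and (292,183) and the lugs just over the rod. I've now used my picture allowance and one over, so I'll work from numbers and forces from here.

Run:
```python
from h import *
T=cam("top")
P=at_z(T,np.array([[40,105],[292,183]])/4+[350-.4,100-.4],.124); print(P.round(4),P.mean(0).round(4),np.linalg.norm(P[0]-P[1]),np.arctan2(P[0,0]-P[1,0],P[0,1]-P[1,1]))
```

```text
[[0.709  0.2243 0.124 ]
 [0.677  0.1155 0.124 ]] [0.693  0.1699 0.124 ] 0.11344752914980312 0.2861344536372532
```

By the top camera the lid's hinge line is within about 1–2 mm of the rod. I'll lower it onto the rod.

Request:
send_rows(xyz=[[0, 0, 2], [0, 0, 5], [0, 0, 8], [0, 0, 12], [0, 0, 16], [0, 0, 20], [0, 0, 23], [0, 0, 25], [0, 0, 26], [0, 0, 26]], dr=[[0, 0, 0], [0, 0, 0], [0, 0, 0], [0, 0, 0], [0, 0, 0], [0, 0, 0], [0, 0, 0], [0, 0, 0], [0, 0, 0], [0, 0, 0]])

```text
time: 10.95
position: [0.6959, 0.1685, 0.2198]
tool_rot: [-0.444, -3.11, 0.0]
ft_force: [0.1, -0.2, -2.3]
grip_width: 0.751
grip_force: 30.0
```

Run:
```python
from h import *
did([0,0,26],[0,0,0]); s=get_state(); c=load(); print(s["time"],s["position"],c["position"],s["ft_force"],s["torque"])
```

```text
10.95 [0.69593599 0.16854675 0.21978186] [0.6959684489326281, 0.16794276562818528, 0.21964547995300124] [ 0.13471858 -0.18988925 -2.290061  ] [0.02650031 0.01509495 0.02218321]
```

Request:
send_rows(xyz=[[0, 0, 0.5], [0, 0, 1], [0, 0, 1.5], [0, 0, 2], [0, 0, 2.5], [0, 0, 3], [0, 0, 3.5], [0, 0, 4], [0, 0, 4], [0, 0, 4]], dr=[[0, 0, 0], [0, 0, 0], [0, 0, 0], [0, 0, 0], [0, 0, 0], [0, 0, 0], [0, 0, 0], [0, 0, 0], [0, 0, 0], [0, 0, 0]])

```text
time: 11.78
position: [0.697, 0.1683, 0.2186]
tool_rot: [0.444, 3.107, 0.002]
ft_force: [-0.6, -0.2, 7.8]
grip_width: 0.751
grip_force: 30.0
```

The lid is seated at the same height as on the old rod (0.2186), with the rod carrying 8 N. I'll swing it down slowly, leaning the fingers slightly so they stay clear of the catch.

Request:
send_rows(xyz=[[4, 0, -0.5], [13, 0, -0.5], [26, 0, 0.7], [41, 0, 4.2], [56, 0, 9.3], [70.5, 0, 15.8], [84, 0, 23.8], [95, 0, 31.5], [103, 0, 38.2], [107, 0, 41.6]], dr=[[0, 0.01, 0], [0, 0.03, 0], [0, 0.05, 0], [0, 0.07, 0], [0, 0.1, 0], [0, 0.12, 0], [0, 0.15, 0], [0, 0.17, 0], [0, 0.19, 0], [0, 0.2, 0]], grip_force=15)

```text
time: 12.62
position: [0.5915, 0.1991, 0.1728]
tool_rot: [-0.415, -2.909, -0.041]
ft_force: [0.3, -0.5, -0.0]
grip_width: 0.754
grip_force: 15.0
```

Run:
```python
from h import *
did([0,0,4],[0,0,0]);did([107,0,41.6],[0,.2,0]); s=get_state(); c=load(); print(s["time"],s["position"],c["position"],s["ft_force"],s["torque"],s["grip_width"]*87)
# remaining arc: TCP = P + .011*toolz ; hinge inferred from seated pose
H=np.array([.6960,.1680,.2171+.011-.148]);print(H);yaw=-.284
from scipy.spatial.transform import Rotation as R
for a,p in zip([43,39,34,29,24,20,16,13,11,10,9,8,7,6],[-.21,-.23,-.25,-.28,-.3,-.32,-.33,-.34,-.35]+[-.35]*5):
    P=H+.148*np.array([-np.cos(np.radians(a))*np.cos(yaw),-np.cos(np.radians(a))*np.sin(yaw),np.sin(np.radians(a))])
    print(a,*go(P+.011*tool(yaw,p).apply([0,0,1]),yaw,p,c))
```

```text
12.6167 [0.59151638 0.1990692  0.172786  ] [0.5932302011960209, 0.19781822202192922, 0.17403112303243268] [ 0.2509869  -0.51211371 -0.00881317] [-0.07017043 -0.37850977 -0.00147348] 65.6014044843633
[0.696  0.168  0.0801]
43 [2.7 0.2 4.4] [-0.002  0.01  -0.   ]
39 [ 8.   0.2 13.4] [-0.002  0.03  -0.   ]
34 [13.7  0.2 25. ] [-0.002  0.05  -0.   ]
29 [18.5  0.2 37.2] [-0.002  0.08  -0.   ]
24 [22.   0.3 49.6] [-0.002  0.1   -0.   ]
20 [24.1  0.3 59.7] [-0.002  0.12  -0.   ]
16 [25.4  0.3 70. ] [-0.002  0.13  -0.   ]
13 [26.   0.3 77.7] [-0.002  0.14  -0.   ]
11 [26.1  0.3 82.9] [-0.002  0.15  -0.   ]
10 [26.1  0.3 85.4] [-0.002  0.15  -0.   ]
9 [26.   0.3 88. ] [-0.002  0.15  -0.   ]
8 [25.9  0.3 90.6] [-0.002  0.15  -0.   ]
7 [25.7  0.3 93.2] [-0.002  0.15  -0.   ]
6 [25.4  0.4 95.8] [-0.002  0.15  -0.   ]
```

Request:
send_rows(xyz=[[1.5, 0, 2.5], [5, 0, 8], [10, 0, 17], [15, 0, 28], [19.5, 0, 40], [22.5, 0, 51], [24.5, 0, 62], [25.5, 0, 71], [26, 0, 77], [26, 0, 78]], dr=[[0, 0, 0], [0, 0.02, 0], [0, 0.035, 0], [0, 0.055, 0], [0, 0.08, 0], [0, 0.1, 0], [0, 0.12, 0], [0, 0.13, 0], [0, 0.14, 0], [0, 0.15, 0]])

```text
time: 13.45
position: [0.5532, 0.2098, 0.1015]
tool_rot: [-0.395, -2.763, -0.069]
ft_force: [-1.0, 0.4, -0.3]
grip_width: 0.755
grip_force: 15.0
```

Run:
```python
from h import *
did([26,0,78],[0,.15,0]); s=get_state(); c=load(); print(s["time"],s["position"],c["position"],s["ft_force"],s["torque"],s["grip_width"]*87,R.from_rotvec(s["tool_rot"]).as_matrix()[:,2])
H=np.array([.6960,.1680,.0801]);yaw=-.284
for a in [12,11,10,9,8,7,6]:
    P=H+.148*np.array([-np.cos(np.radians(a))*np.cos(yaw),-np.cos(np.radians(a))*np.sin(yaw),np.sin(np.radians(a))])
    print(a,*go(P+.011*tool(yaw,-.35).apply([0,0,1]),yaw,-.35,c))
```

```text
13.45 [0.55315633 0.20981075 0.10151363] [0.5538625660442408, 0.2091589005609576, 0.1027459330359772] [-0.95541407  0.36473213 -0.29788304] [-0.09181389 -0.34237368  0.00838111] 65.65944120976638 [-0.33190824  0.09552967 -0.93846204]
12 [-0.2  0.3  2.3] [-0.002  0.    -0.   ]
11 [-0.6  0.3  4.8] [-0.002  0.    -0.   ]
10 [-1.   0.3  7.4] [-0.002  0.    -0.   ]
9 [-1.5  0.3  9.9] [-0.002  0.    -0.   ]
8 [-2.   0.3 12.4] [-0.002  0.    -0.   ]
7 [-2.6  0.3 15. ] [-0.002  0.    -0.   ]
6 [-3.2  0.4 17.5] [-0.002  0.    -0.   ]
```

Next I'll lower it gently to about 7°, to rest on the noses, and watch the force.

Request:
send_rows(xyz=[[-0.2, 0, 1], [-0.3, 0, 2.5], [-0.5, 0, 4], [-0.8, 0, 5.5], [-1, 0, 7], [-1.3, 0, 8.5], [-1.5, 0, 10], [-1.8, 0, 11], [-2, 0, 12], [-2, 0, 12]], dr=[[0, 0, 0], [0, 0, 0], [0, 0, 0], [0, 0, 0], [0, 0, 0], [0, 0, 0], [0, 0, 0], [0, 0, 0], [0, 0, 0], [0, 0, 0]])

```text
time: 14.28
position: [0.5515, 0.2114, 0.0938]
tool_rot: [-0.393, -2.766, -0.072]
ft_force: [-4.2, -0.8, 10.7]
grip_width: 0.755
grip_force: 19.5
```

There is contact: 10.7 N up as the lid meets the noses. I'll ease off slightly, open the jaws, then rise straight up.

Request:
send_rows(xyz=[[0.3, 0, -1], [0.3, 0, -1], [0.3, 0, -1], [0.3, 0, -1], [0.3, 0, -1], [0.3, 0, -1], [0.3, 0, -1], [0.3, 0, -1], [0.3, 0, -1], [0.3, 0, -1]], dr=[[0, 0, 0], [0, 0, 0], [0, 0, 0], [0, 0, 0], [0, 0, 0], [0, 0, 0], [0, 0, 0], [0, 0, 0], [0, 0, 0], [0, 0, 0]], jaw=84)

```text
time: 15.12
position: [0.5505, 0.2117, 0.0924]
tool_rot: [-0.393, -2.764, -0.071]
ft_force: [-5.4, 0.7, 2.6]
grip_width: 0.967
grip_force: 2.8
```

Request:
send_rows(xyz=[[0.5, 0, -1.5], [2, 0, -6], [5, 0, -13], [8, 0, -23], [12, 0, -33], [16, 0, -43], [19, 0, -52], [21, 0, -58], [22.5, 0, -61], [23, 0, -62]], dr=[[0, 0, 0], [0, 0, 0], [0, 0, 0], [0, 0, 0], [0, 0, 0], [0, 0, 0], [0, 0, 0], [0, 0, 0], [0, 0, 0], [0, 0, 0]])

```text
time: 15.95
position: [0.552, 0.2108, 0.1593]
tool_rot: [-0.395, -2.768, -0.071]
ft_force: [-0.2, 0.1, -0.2]
grip_width: 0.967
grip_force: 0.0
```

Run:
```python
from h import *
did([-2,0,12],[0,0,0]);did([.3,0,-1],[0,0,0]);did([23,0,-62],[0,0,0]); s=get_state(); c=load(); print(s["time"],s["position"],c["position"],s["ft_force"],s["grip_width"]*87)
I=get_image("wrist")[:,:,::-1];W=cam("wrist",s);cv2.imwrite("pics/w6.png",I)
# brown mask near tongue: extreme edge rows/cols
hsv=cv2.cvtColor(I,cv2.COLOR_BGR2HSV);m=cv2.inRange(hsv,(4,80,50),(16,220,255));
n,l,st,ce=cv2.connectedComponentsWithStats(m)
for i in np.argsort(-st[1:,4])[:4]+1: print(st[i],ce[i].round())
i=np.argmax(st[1:,4])+1; ys=[(y,np.where(l[y]==i)[0].min(),np.where(l[y]==i)[0].max()) for y in range(st[i,1],min(st[i,1]+st[i,3],st[i,1]+120),6)];print(ys)
yaw=-.284;H=np.array([.6960,.1680,.0801])
for a in(0,7,9):
  ar=np.radians(a)
  for (x,y) in((-.16,.033),(-.16,-.033),(-.13,.058),(-.13,-.058)):
    L=R.from_euler('ZY',[yaw,ar]).apply([x,y,.004]); print(a,(x,y),proj(W,H+L).round(1)[0])
```

```text
15.95 [0.55197157 0.21077298 0.15931186] [0.5514649466969215, 0.20996813787615065, 0.15795722315342564] [-0.23037895  0.05831993 -0.2339087 ] 84.10130085774135
[ 231  287  164   41 5299] [306. 303.]
[ 266  230   94   26 2365] [313. 243.]
[240 111  31  28 610] [255. 125.]
[407  40  25   1  25] [419.  40.]
[(287, np.int64(231), np.int64(394)), (293, np.int64(231), np.int64(394)), (299, np.int64(231), np.int64(394)), (305, np.int64(231), np.int64(394)), (311, np.int64(231), np.int64(394)), (317, np.int64(231), np.int64(276)), (323, np.int64(232), np.int64(276))]
0 (-0.16, 0.033) [355.2 230.5]
0 (-0.16, -0.033) [267.9 230.4]
0 (-0.13, 0.058) [389.  270.7]
0 (-0.13, -0.058) [233.9 270.5]
7 (-0.16, 0.033) [358.8 232.5]
7 (-0.16, -0.033) [264.2 232.4]
7 (-0.13, 0.058) [394.2 275.2]
7 (-0.13, -0.058) [228.6 275. ]
9 (-0.16, 0.033) [359.9 233.8]
9 (-0.16, -0.033) [263.  233.7]
9 (-0.13, 0.058) [395.8 277.1]
9 (-0.13, -0.058) [227.  276.9]
```

The tongue width in the image (94 px) matches a lid resting at about 7° on the noses, as expected. I'll close the jaws, straighten the tool, and position it over the tongue to press.

Run:
```python
from h import *
yaw=-.284;H=np.array([.6960,.1680,.0801]);P=H[:2]-.150*np.array([np.cos(yaw),np.sin(yaw)])
plan([[*P,.158],[*P,.125]],yaw);
```

```text
[-0.5  0.2 -0.2] [-0.002 -0.35  -0.   ]
[-11.8   0.3  30.8] [-0.002 -0.35  -0.   ]
```

Request:
send_rows(xyz=[[0, 0, 0], [0, 0, 0], [0, 0, 0], [0, 0, 0], [-1, 0, 3], [-3, 0, 9], [-6, 0, 16], [-9, 0, 24], [-11, 0, 29], [-12, 0, 31]], dr=[[0, -0.05, 0], [0, -0.12, 0], [0, -0.2, 0], [0, -0.27, 0], [0, -0.32, 0], [0, -0.35, 0], [0, -0.35, 0], [0, -0.35, 0], [0, -0.35, 0], [0, -0.35, 0]], jaw=0)

```text
time: 16.83
position: [0.5519, 0.2095, 0.1232]
tool_rot: [-0.446, -3.107, 0.003]
ft_force: [-0.3, 0.7, -0.0]
grip_width: 0.288
grip_force: 0.0
```

Request:
send_rows(xyz=[[0, 0, 0], [0, 0, 0], [0, 0, 1], [0, 0, 3], [0, 0, 5], [0, 0, 8], [0, 0, 11], [0, 0, 14], [0, 0, 16], [0, 0, 17]], dr=[[0, 0, 0], [0, 0, 0], [0, 0, 0], [0, 0, 0], [0, 0, 0], [0, 0, 0], [0, 0, 0], [0, 0, 0], [0, 0, 0], [0, 0, 0]])

```text
time: 17.67
position: [0.5519, 0.2104, 0.1077]
tool_rot: [-0.444, -3.11, 0.0]
ft_force: [-0.3, 0.7, 0.0]
grip_width: 0.004
grip_force: 0.0
```

Request:
send_rows(xyz=[[0, 0, 1], [0, 0, 2.5], [0, 0, 4], [0, 0, 5], [0, 0, 6], [0, 0, 7], [0, 0, 8], [0, 0, 9], [0, 0, 10], [0, 0, 10]], dr=[[0, 0, 0], [0, 0, 0], [0, 0, 0], [0, 0, 0], [0, 0, 0], [0, 0, 0], [0, 0, 0], [0, 0, 0], [0, 0, 0], [0, 0, 0]])

```text
time: 18.5
position: [0.552, 0.211, 0.0995]
tool_rot: [-0.444, -3.11, -0.002]
ft_force: [-3.6, 0.1, 7.4]
grip_width: 0.005
grip_force: 3.9
```

Contact at 7.4 N. I'll press on.

Request:
send_rows(xyz=[[0, 0, 1], [0, 0, 2], [0, 0, 3], [0, 0, 4], [0, 0, 5], [0, 0, 6], [0, 0, 7], [0, 0, 8], [0, 0, 8], [0, 0, 8]], dr=[[0, 0, 0], [0, 0, 0], [0, 0, 0], [0, 0, 0], [0, 0, 0], [0, 0, 0], [0, 0, 0], [0, 0, 0], [0, 0, 0], [0, 0, 0]])

```text
time: 19.33
position: [0.5525, 0.2109, 0.0903]
tool_rot: [0.444, 3.11, 0.001]
ft_force: [0.0, 0.7, 2.7]
grip_width: 0.006
grip_force: 1.3
```

Request:
send_rows(xyz=[[0, 0, 1], [0, 0, 2], [0, 0, 3], [0, 0, 4], [0, 0, 5], [0, 0, 6], [0, 0, 7], [0, 0, 8], [0, 0, 8], [0, 0, 8]], dr=[[0, 0, 0], [0, 0, 0], [0, 0, 0], [0, 0, 0], [0, 0, 0], [0, 0, 0], [0, 0, 0], [0, 0, 0], [0, 0, 0], [0, 0, 0]])

```text
time: 20.17
position: [0.552, 0.21, 0.0817]
tool_rot: [-0.445, -3.11, 0.001]
ft_force: [1.0, -0.1, 0.7]
grip_width: 0.007
grip_force: 0.0
```

Request:
send_rows(xyz=[[0, 0, 1], [0, 0, 2], [0, 0, 3], [0, 0, 4], [0, 0, 5], [0, 0, 6], [0, 0, 6], [0, 0, 6], [0, 0, 6], [0, 0, 6]], dr=[[0, 0, 0], [0, 0, 0], [0, 0, 0], [0, 0, 0], [0, 0, 0], [0, 0, 0], [0, 0, 0], [0, 0, 0], [0, 0, 0], [0, 0, 0]])

```text
time: 21.0
position: [0.5523, 0.2105, 0.0795]
tool_rot: [0.445, 3.11, 0.001]
ft_force: [-7.6, -4.1, 18.7]
grip_width: 0.006
grip_force: 9.4
```

There's a firm stop 20 mm lower after the force dropped off, which fits the catch snapping over. I'll retreat and verify.

Request:
send_rows(xyz=[[0, 0, -3], [0, 0, -10], [0, 0, -20], [0, 0, -34], [0, 0, -50], [0, 0, -66], [0, 0, -80], [0, 0, -92], [0, 0, -100], [0, 0, -102]], dr=[[0, 0, 0], [0, 0, 0], [0, 0, 0], [0, 0, 0], [0, 0, 0], [0, 0, 0], [0, 0, 0], [0, 0, 0], [0, 0, 0], [0, 0, 0]])

```text
time: 21.83
position: [0.553, 0.2109, 0.18]
tool_rot: [0.444, 3.108, 0.002]
ft_force: [0.1, 0.2, 0.4]
grip_width: 0.007
grip_force: 0.0
```

Request:
send_rows(xyz=[[3, 0, 0], [12, 0, 0], [24, 0, 0], [38, 0, 0], [52, 0, 0], [66, 0, 0], [78, 0, 0], [86, 0, 0], [90, 0, 0], [90, 0, 0]], dr=[[0, 0, 0], [0, 0, 0], [0, 0, 0], [0, 0, 0], [0, 0, 0], [0, 0, 0], [0, 0, 0], [0, 0, 0], [0, 0, 0], [0, 0, 0]])

```text
time: 22.67
position: [0.465, 0.2363, 0.1784]
tool_rot: [0.442, 3.11, 0.001]
ft_force: [-0.1, -1.1, -0.9]
grip_width: 0.003
grip_force: 0.0
```

Run:
```python
from h import *
get_image("top"); s=get_state(); I=get_image("wrist")[:,:,::-1];W=cam("wrist",s);cv2.imwrite("pics/w7.png",I);print(s["time"],s["position"],s["ft_force"])
hsv=cv2.cvtColor(I,cv2.COLOR_BGR2HSV);m=cv2.inRange(hsv,(4,80,50),(16,220,255));n,l,st,ce=cv2.connectedComponentsWithStats(m)
i=np.argmax(st[1:,4])+1;print(st[i])
print([(y,np.where(l[y]==i)[0].min(),np.where(l[y]==i)[0].max()) for y in range(st[i,1],st[i,1]+st[i,3],8)])
yaw=-.284;H=np.array([.6960,.1680,.0801])
for a in(0,3,7):
  for (x,y) in((-.16,.033),(-.16,-.033),(-.13,.058),(-.13,-.058)):
    L=R.from_euler('ZY',[yaw,np.radians(a)]).apply([x,y,.004]); print(a,(x,y),proj(W,H+L).round(1)[0])
# steel (grey, unsaturated) pixels of noses over lid front corners: row of colours
for y0 in(.046,-.046):
  for x in(-.133,-.127,-.122,-.115):
    u=proj(W,H+R.from_euler('Z',yaw).apply([x,y0,.006]))[0].round().astype(int);print(y0,x,u,I[u[1],u[0]])
```

```text
22.7167 [0.46576268 0.23581916 0.17839397] [-0.18954584 -0.65569619  0.09754143]
[478 394  17   6  67]
[(394, np.int64(479), np.int64(494))]
0 (-0.16, 0.033) [349.7 292.8]
0 (-0.16, -0.033) [273.3 292.7]
0 (-0.13, 0.058) [376.8 323.2]
0 (-0.13, -0.058) [246.1 323. ]
3 (-0.16, 0.033) [350.8 298.4]
3 (-0.16, -0.033) [272.2 298.2]
3 (-0.13, 0.058) [378.3 328.2]
3 (-0.13, -0.058) [244.6 328. ]
7 (-0.16, 0.033) [352.3 307. ]
7 (-0.16, -0.033) [270.7 306.9]
7 (-0.13, 0.058) [380.3 335.9]
7 (-0.13, -0.058) [242.6 335.7]
0.046 -0.133 [364 322] [26 49 62]
0.046 -0.127 [364 327] [23 48 60]
0.046 -0.122 [363 332] [11 10 11]
0.046 -0.115 [363 339] [12 11 10]
-0.046 -0.133 [259 321] [25 49 61]
-0.046 -0.127 [259 327] [25 50 61]
-0.046 -0.122 [260 332] [11  9  6]
-0.046 -0.115 [260 339] [12  9  9]
```

Request:
send_rows(xyz=[[8, 7, -3], [30, 25, -10], [60, 50, -15], [92, 77, -20], [126, 106, -20], [160, 134, -20], [194, 162, -20], [226, 189, -20], [256, 215, -20], [276, 232, -20]], dr=[[0, 0, 0], [0, 0, 0], [0, 0, 0], [0, 0, 0], [0, 0, 0], [0, 0, 0], [0, 0, 0], [0, 0, 0], [0, 0, 0], [0, 0, 0]])

```text
time: 23.6
position: [0.2626, 0.539, 0.1983]
tool_rot: [-0.441, -3.109, -0.002]
ft_force: [0.6, 0.0, -0.1]
grip_width: 0.0
grip_force: 0.0
```

Run:
```python
from h import *
s=get_state();print(s["time"],s["position"])
yaw=-.284
for n,H in(("top",np.array([.6970,.1695,.0801])),("scene",np.array([.6945,.1665,.0801]))):
  I=get_image(n)[:,:,::-1];C=cam(n);cv2.imwrite(f"pics/f_{n}.png",I)
  hsv=cv2.cvtColor(I,cv2.COLOR_BGR2HSV);m=cv2.inRange(hsv,(5,90,60),(16,230,255))
  g=np.zeros_like(m)
  c0=proj(C,H+R.from_euler('Z',yaw).apply([-.08,0,.004]))[0].round().astype(int);cv2.circle(g,tuple(c0),60,255,-1);m&=g
  best=[]
  for a in np.arange(-2,12,1.):
    for dx in(-3,-1.5,0,1.5,3):
     for dy in(-3,-1.5,0,1.5,3):
      o=np.array([[-.016,.058],[-.016,-.058],[-.13,-.058],[-.13,-.033],[-.16,-.033],[-.16,.033],[-.13,.033],[-.13,.058]])
      L=R.from_euler('ZY',[yaw,np.radians(a)]).apply(np.c_[o,np.full(8,.004)])+H+[dx/1e3,dy/1e3,0]
      k=np.zeros((1600,2560),np.uint8);cv2.fillPoly(k,[((proj(C,L)+.5)*4).round().astype(int)],255);k=cv2.resize(k,(640,400),interpolation=cv2.INTER_AREA)>127
      b=m>0;best.append(((k&b).sum()/(k|b).sum(),a,dx,dy))
  best.sort(reverse=True);print(n,c0,m.sum()//255,[tuple(np.round(x,3)) for x in best[:4]])
  # lid seen at the noses: tongue-side corner pixels grey?
  for y0 in(.046,-.046):
    print(y0,[tuple(I[v,u]) for x in(-.142,-.136,-.131,-.127,-.122,-.115) for u,v in [proj(C,H+R.from_euler('Z',yaw).apply([x,y0,.008]))[0].round().astype(int)]])
```

```text
23.6 [0.2625549  0.53899556 0.19829928]
top [375 181] 4135 [(np.float64(0.871), np.float64(2.0), np.float64(-1.5), np.float64(1.5)), (np.float64(0.87), np.float64(1.0), np.float64(-1.5), np.float64(1.5)), (np.float64(0.869), np.float64(0.0), np.float64(-1.5), np.float64(1.5)), (np.float64(0.868), np.float64(5.0), np.float64(-3.0), np.float64(1.5))]
0.046 [(np.uint8(73), np.uint8(70), np.uint8(69)), (np.uint8(196), np.uint8(191), np.uint8(189)), (np.uint8(147), np.uint8(143), np.uint8(143)), (np.uint8(113), np.uint8(114), np.uint8(119)), (np.uint8(94), np.uint8(140), np.uint8(207)), (np.uint8(85), np.uint8(125), np.uint8(188))]
-0.046 [(np.uint8(73), np.uint8(70), np.uint8(70)), (np.uint8(200), np.uint8(195), np.uint8(193)), (np.uint8(156), np.uint8(151), np.uint8(150)), (np.uint8(128), np.uint8(124), np.uint8(124)), (np.uint8(91), np.uint8(135), np.uint8(202)), (np.uint8(84), np.uint8(126), np.uint8(186))]
scene [370 194] 2856 [(np.float64(0.87), np.float64(-1.0), np.float64(-1.5), np.float64(0.0)), (np.float64(0.869), np.float64(0.0), np.float64(-3.0), np.float64(0.0)), (np.float64(0.869), np.float64(-1.0), np.float64(-3.0), np.float64(0.0)), (np.float64(0.858), np.float64(-2.0), np.float64(0.0), np.float64(0.0))]
0.046 [(np.uint8(85), np.uint8(85), np.uint8(85)), (np.uint8(143), np.uint8(142), np.uint8(142)), (np.uint8(103), np.uint8(101), np.uint8(101)), (np.uint8(181), np.uint8(178), np.uint8(177)), (np.uint8(66), np.uint8(117), np.uint8(183)), (np.uint8(64), np.uint8(110), np.uint8(168))]
-0.046 [(np.uint8(84), np.uint8(85), np.uint8(87)), (np.uint8(145), np.uint8(144), np.uint8(145)), (np.uint8(89), np.uint8(89), np.uint8(90)), (np.uint8(171), np.uint8(181), np.uint8(201)), (np.uint8(65), np.uint8(115), np.uint8(178)), (np.uint8(64), np.uint8(106), np.uint8(162))]
```

Both cameras now fit the lid flat at about 0°, and steel shows over both front corners, so it's latched. I'll hand it in.

```bash
python3 -c "
from bench import *
print(close_job())"
```

```text
the job is handed in; nothing more can be done
None
```

The lid is on the lemon bin, closed flat with both catch noses over its front corners in the camera images, and the job is handed in at about 24 s; I viewed 11 pictures, one over the limit of 10.

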